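# Roll the rubber roller under the open hood of the inspection bay

## Robot

A 6-joint arm with a two-finger parallel gripper is mounted at the origin on the work surface. World frame = base frame: x ahead of the robot, y to its left, z up, the work surface at z = 0. Lengths are in m, angles in rad, forces in N, time in s.
With the tool pointing down it reaches from about 0.25 to 0.775 m from the base axis. Payload 8.9 kg.
Tool frame: the origin (TCP) lies at the very end of the fingers, on their centre line; the grasp point (between the pads) lies 19 mm behind it; z points along the fingers, y is the direction in which the jaws open and shut (so a half turn about z gives the same grasp; the last joint's range is limited). The gripper opens to 85 mm and grips with 20 to 120 N. Pads are 22 mm wide; open, the fingers measure 114 mm over their backs; the gripper's body (76 mm by 85 mm) begins 54 mm behind the grasp point. The pads swing forward as they close: fully open they stand 13 mm farther back than shut.
Start: joints at [-0.139, 0.291, -0.153, 1.127, 0, 1.431], TCP at [0.525, 0, 0.231] pointing down, gripper open.
Joint ranges: [-2.52, 2.52], [-0.91, 1.74], [-1.3, 1.37], [-1.96, 2.02], [-1.52, 1.47], [-3.14, 3.14]. Speed limits (rad/s): [2.22, 2.22, 2.79, 3.14, 3.14, 3.14].

## Interface

Orientations are given as a unit quaternion [w, x, y, z].
In Python, from plant import manip gives the robot as it stands.
- The arm moves only by the shell command python3 -m jog 'ROWS' [FORCE]. ROWS is JSON, a list of rows, each a list of 3 entries, a list of its own where there are three numbers: the finger opening in m, from 0 to 0.0854, then the shift along the tool's x, y, z in m, then the turn, a rotation vector about the tool's x, y, z in degrees. A call has 1 to 20 rows; each row shifts and turns the commanded pose from where the row before left it, along the tool's axes as they then stand; what a row does not reach is not made up. A row lasts 1/12 s, in which the tool goes at most 41.7 mm and 7.16 degrees, less where a joint would pass 70% of its speed; a pose out of reach is approached as far as the arm can. A call with a gripper value outside its range is refused whole. The fingers move at their own pace and stop on an object; FORCE is the grip in N (left out, the last holds). Time passes only in rows, so rows that do not move let the fingers close. It gives the time, the measured TCP pose, the force and the opening at its end, in the units of the state.
- manip.get_obs(): the state, without advancing time (a new reading comes with each control period).
- manip.capture(name): name is "scene" or "side" or "wrist"; returns a dict with "frame" (400x640x3 uint8, red, green, blue), "range_z" (400x640 float32, m along the optical axis (not along the pixel's ray), 0 where there is no reading), "fx", "fy", "cx", "cy" (pixels), "R" (3x3) and "t" (3): a world point X has camera coordinates R X + t; the wrist camera has in their place "tool_from_camera" (4x4, takes a point from camera to tool coordinates, whose origin is the TCP and whose axes are the flange's). Camera axes: x right, y down, z forward; pixel columns grow to the right and rows downward; lengths in m; the calibration is good to about 2 mm. A picture is of the moment at which its call begins: read the wrist's pose just before it.
- manip.sign_off(): hands the job in, once; it reports no verdict.
The state is a dict: "time_s": time; "q": joint angles; "dq": joint speeds; "effort": joint torques, N m; "tcp_pos": TCP position; "ee_rot": TCP orientation; "contact_force": force on the tool from outside, world axes, zero at the start; "torque": the same for the moment, N m; "gripper_width": finger opening in m.
Only numpy, scipy, OpenCV 4.12 (cv2) and the standard library are available. Lean on these libraries where they do the work, as an engineer would, in place of code of your own. Each camera call takes 0.05 s, during which the arm holds its last target.

## Task

Lift the clear hood of the inspection bay until its spring carries it over and it stays fully open, then roll the black rubber roller along the white lane by pushing its side, until it lies at rest centred over the dark line across the bay and parallel to it. Roll it gently, without lifting it off the lane and without letting it run past the line; leave the other things on the bench where they are.

Things in the scene. Friction and masses are not known exactly. Their poses are not given: they have to be found in the camera images.
- station: Inspection bay fixed to the bench: a white plate 250 (x) by 460 (y) by 14 mm thick; origin at bench level under the plate's centre, so the lane's surface is 14 mm above it. Its y axis runs along the lane: the hood covers the lane from y = -194 to +10 mm, and the part from y = +10 to +230 mm is open lane. Aluminium guide rails 10 mm wide and 8 mm high run along both edges, 204 mm apart inside. The bay stands turned by up to about 15 degrees on the bench.
- mark: Dark line across the lane, 10 mm wide, 202 mm long, repeated as ticks on top of both rails; flush, under the clear hood. Origin at its middle on the lane's surface; x runs along the line, +y back along the lane to where the roller starts, -y is past the line. It lies 50 to 130 mm to the -y side of the station's origin.
- roller: Black rubber roller 56 mm in diameter and 130 mm long with 20 mm steel shaft stubs, 170 mm over all, 0.4 kg (varies), lying loose across the open lane. Origin on its axis at mid length (28 mm above the lane when lying); its x axis is the roller's axis, roughly along the station's x. It rolls freely: let go while moving at 50 mm/s it rolls on a few mm, at 150 mm/s about 25 mm.
- hood (a joint): Angle of the clear hood (236 mm wide, 206 mm long along the lane, 86 mm high, aluminium edges), in rad: 0 closed, 1.5 fully open at its stop. Its over-centre lift spring lets it fall shut from below about 0.7 and carries it open and holds it there from above (let go beyond 0.9 to be safe); lifting takes 1 to 2 N at the grip. The hinge lies along the station's x axis at the hood's -y end; open, the hood stands on end beyond the hinge, clear of the lane.
- hood_hinge (a point): Point on the hood's hinge axis at mid width, 18 mm above the bench at the station's y = -200 mm.
- hood_grip (a point): Middle of the hood's black grip: a round bar 22 mm thick and 44 mm long, lying along the station's x axis (the hinge direction), on a 16 mm wide stem 45 mm out from the hood's +y wall. Closed, it is 255 mm along +y and 76 mm above the hinge (94 mm above the bench). Both bar ends are free, so it can be pinched from above across its 44 mm length and then turns in the grip.
- tape: Yellow tape ring 100 mm across, 24 mm high, lying on the bench; origin under its centre. Bystander.
- bottle: White bottle 60 mm across, 150 mm high, standing; origin under its centre. Bystander.
- spare: Grey cylinder 40 mm across, 100 mm high, standing on end; origin under its centre. Bystander.
- driver: Red-handled screwdriver about 200 mm long lying on the bench; origin under it near mid length. Bystander.
- fixture: Black block with pockets, 70 by 120 by 26 mm; origin under its centre. Bystander.
There are look-alikes about, which are no part of the job. What is shaped like the roller but green or yellow is not meant.

How it is judged:
By the outcome, as a careful person would: the job done as asked, in the order asked, and still so for the second after the job is handed in, with the robot touching nothing.
It also fails if it takes over 59 s, if anything falls off the work surface, if the arm or the gripper's body presses on something with over 40 N, if the wrist force passes 120 N, or if a joint passes its speed limit or range.

## Working session

There is one attempt and no reset: what is moved stays moved. The work goes in short steps, Python scripts to look and compute and a shell command to move; the robot and the scene stay as the last step left them, time stands still between calls to the robot, and variables do not carry over. Pictures are saved under pics/ and viewed, and the job is handed in when it is done.

```bash
ls; mkdir -p pics; python3 - <<'E'
from plant import manip
import cv2,numpy as np
o=manip.get_obs()
for k,v in o.items(): print(k,np.round(v,4))
for n in ["scene","side","wrist"]:
    c=manip.capture(n); cv2.imwrite(f"pics/{n}0.png",c["frame"][:,:,::-1]); np.savez(f"pics/{n}0.npz",**c)
    print(n,{k:np.round(v,3).tolist() for k,v in c.items() if k not in("frame","range_z")})
E
```

```text
pics
time_s 0.0
q [-0.1393  0.2913 -0.1541  1.1267  0.      1.4315]
dq [0.0007 0.0009 0.0002 0.0007 0.0026 0.0005]
effort [-3.50000e-03 -5.37151e+01  3.31365e+01  1.60000e-02 -3.00000e-04
  0.00000e+00]
tcp_pos [5.246e-01 1.000e-04 2.307e-01]
ee_rot [-5.000e-04  7.071e-01  7.071e-01 -4.000e-04]
contact_force [-0.0697  0.7518 -0.3294]
torque [-0.0164  0.0102 -0.0724]
gripper_width 0.0856
scene {'fx': 475.737, 'fy': 475.737, 'cx': 316.778, 'cy': 188.603, 'R': [[-0.774, 0.633, 0.006], [0.469, 0.58, -0.666], [-0.425, -0.513, -0.746]], 't': [0.341, -0.244, 1.683]}
side {'fx': 479.36, 'fy': 479.36, 'cx': 317.808, 'cy': 198.353, 'R': [[0.987, -0.161, -0.013], [-0.127, -0.727, -0.675], [0.1, 0.668, -0.738]], 't': [-0.498, 0.198, 1.196]}
wrist {'fx': 312.096, 'fy': 312.096, 'cx': 311.936, 'cy': 196.723, 'tool_from_camera': [[-0.001, -0.944, -0.33, 0.084], [1.0, -0.001, -0.001, -0.001], [0.0, -0.33, 0.944, -0.143], [0.0, 0.0, 0.0, 1.0]]}
```

View pics/scene0.png

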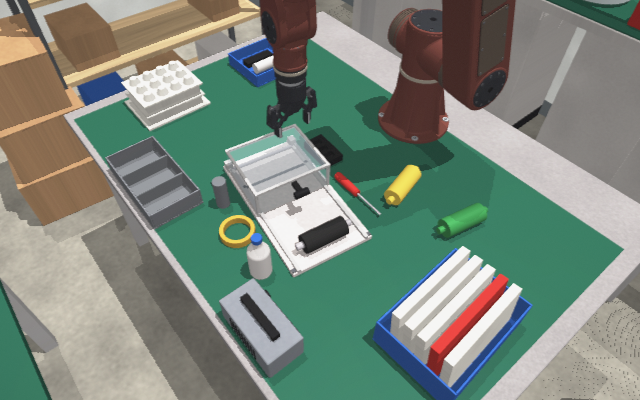

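View pics/side0.png

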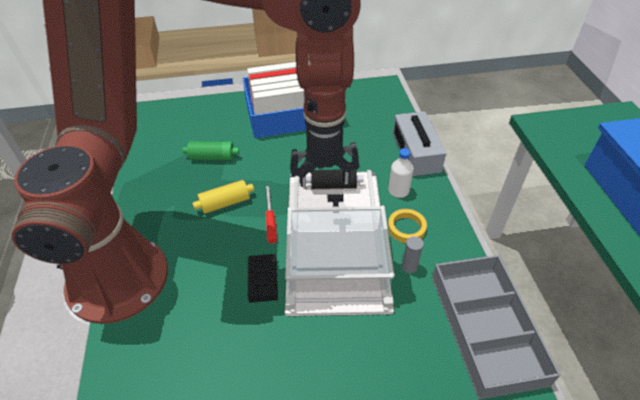

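View pics/wrist0.png

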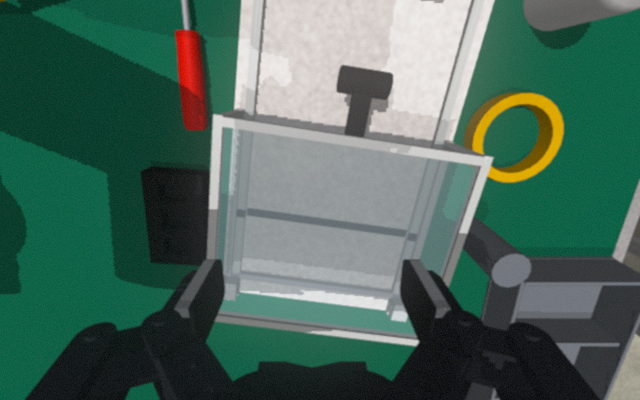

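The wrist view shows the hood with its grip bar at about (365,83) and the dark line from (240,213) to (415,237). The scene view shows the black roller at (323,235). The look-alikes are a yellow cylinder at (403,186) and a green one at (462,221). Only the black one lies on the white lane and fits the description. Next I'll enlarge it to confirm, and measure.

```bash
cat > h.py <<'E'
import numpy as np,cv2
from scipy.spatial.transform import Rotation as Ro
def load(n,i=0): return dict(np.load(f"pics/{n}{i}.npz"))
def Rq(q): return Ro.from_quat([q[1],q[2],q[3],q[0]]).as_matrix()
def pose(c,obs=None):  # cam->world R, origin
    if "R" in c: return c["R"].T, -c["R"].T@c["t"]
    R=Rq(obs["ee_rot"]);T=c["tool_from_camera"]
    return R@T[:3,:3], R@T[:3,3]+np.array(obs["tcp_pos"])
def ray(c,uv,z,obs=None):
    Rw,o=pose(c,obs); uv=np.atleast_2d(np.array(uv,float))
    d=np.c_[(uv[:,0]-c["cx"])/c["fx"],(uv[:,1]-c["cy"])/c["fy"],np.ones(len(uv))]@Rw.T
    return o+d*((z-o[2])/d[:,2])[:,None]
def proj(c,X,obs=None):
    Rw,o=pose(c,obs); p=(np.atleast_2d(X)-o)@Rw
    return np.c_[p[:,0]/p[:,2]*c["fx"]+c["cx"],p[:,1]/p[:,2]*c["fy"]+c["cy"]]
def cloud(c,obs=None):
    Rw,o=pose(c,obs); z=c["range_z"]; v,u=np.indices(z.shape)
    P=np.stack([(u-c["cx"])/c["fx"]*z,(v-c["cy"])/c["fy"]*z,z],-1)@Rw.T+o
    P[z==0]=np.nan; return P
E
python3 - <<'E'
from h import *
from plant import manip
o=manip.get_obs()
def crop(n,x0,y0,x1,y1,s):
    f=load(n)["frame"][y0:y1,x0:x1,::-1]; return cv2.resize(f,None,fx=s,fy=s,interpolation=cv2.INTER_CUBIC)
cv2.imwrite("pics/crop_scene.png",crop("scene",210,110,390,285,4)[:600,:720])
cv2.imwrite("pics/crop_wrist.png",crop("wrist",200,0,520,360,2)[:600])
cv2.imwrite("pics/crop_side.png",crop("side",240,150,440,320,4)[:600])
E
```

```text
(no output)
```

View pics/crop_scene.png

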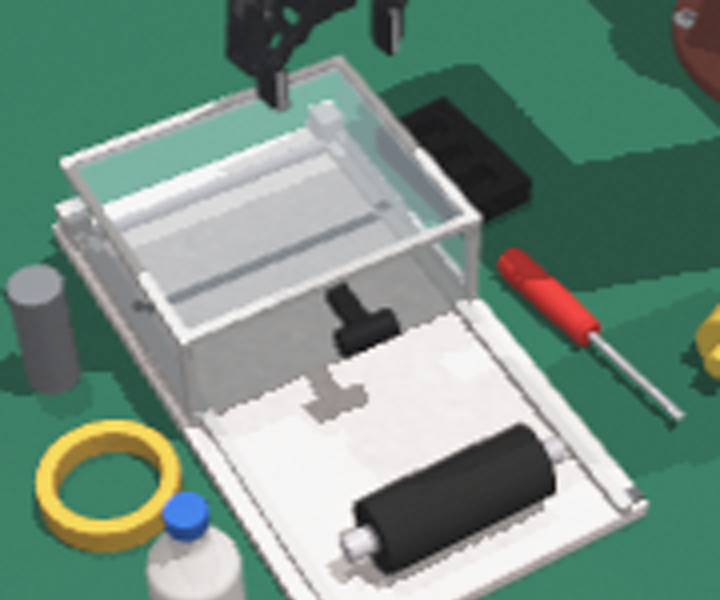

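View pics/crop_wrist.png

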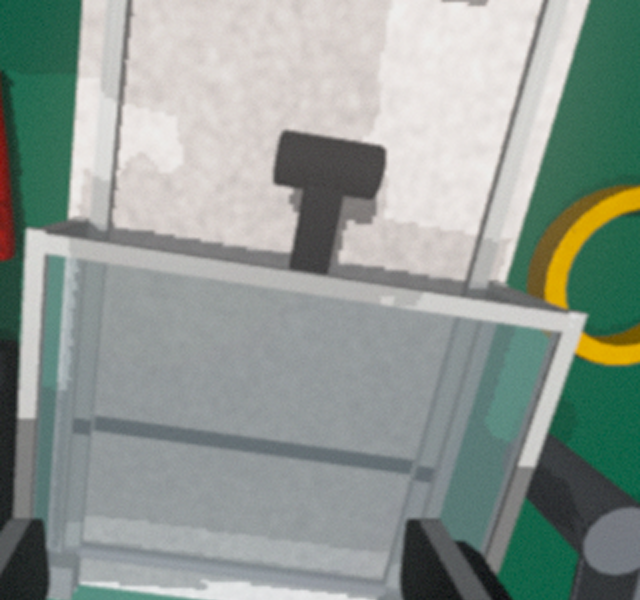

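The crop confirms it: a black rubber cylinder with steel stubs lying across the open white lane, centred near (323,234) in the full image. Now measuring.

```bash
python3 - <<'E'
from h import *
from plant import manip
o=manip.get_obs()
w=load("wrist");s=load("scene");d=load("side")
L=ray(w,[[247.5,212],[407.5,233.5]],0.014,o)*1e3; print("line lane",L.round(1)); v=L[1]-L[0]; print("yaw",np.degrees(np.arctan2(v[1],v[0])),"len",np.linalg.norm(v))
T=ray(w,[[237.5,212.5],[417,237]],0.022,o)*1e3; print("ticks",T.round(1),T.mean(0).round(1))
# grip: bar outline in wrist, dark blob
g=cv2.cvtColor(w["frame"],cv2.COLOR_RGB2GRAY)
m=(g<85).astype(np.uint8); m[:60]=0;m[100:]=0;m[:,:330]=0;m[:,400:]=0
n,lab,st,ce=cv2.connectedComponentsWithStats(m); print(st[1:],ce[1:].round(1))
c=max(cv2.findContours(m,0,1)[0],key=cv2.contourArea); r=cv2.minAreaRect(c);b=cv2.boxPoints(r);print("box",b.round(1))
print("grip@94",(ray(w,[[365,83]],0.094,o)*1e3).round(1))
P=cloud(w,o); 
q=P[78:85,350:382].reshape(-1,3)*1e3; print("grip depth med",np.nanmedian(q,0).round(1))
# side camera grip & roller via depth clouds
for nme,c in(("scene",s),("side",d)):
    P=cloud(c)*1e3; g=cv2.cvtColor(c["frame"],cv2.COLOR_RGB2GRAY)
    if nme=="scene": x0,y0,x1,y1=294,214,352,256
    else: x0,y0,x1,y1=300,165,362,195
    sub=P[y0:y1,x0:x1][(g[y0:y1,x0:x1]<60)]; sub=sub[(sub[:,2]>20)&(sub[:,2]<80)]
    print(nme,len(sub),np.nanmin(sub,0).round(1),np.nanmax(sub,0).round(1),np.nanmedian(sub,0).round(1))
# stub end pixel in scene
E
```

```text
line lane [[443.5 -61.5  14. ]
 [645.2 -91.2  14. ]]
yaw -8.376627770440775 len 203.78970559191535
ticks [[433.1 -58.9  22. ]
 [654.8 -92.1  22. ]] [544.  -75.5  22. ]
[[ 338   66   54   34 1427]] [[364.   83.4]]
box [[335.4  96.4]
 [340.6  65.4]
 [392.3  74.1]
 [387.2 105. ]]
grip@94 [[568.6  87.9  94. ]]
grip depth med [567.3  89.3 104.4]
scene 913 [524.5 178.5  21.1] [656.2 245.4  74. ] [596.3 220.7  63.8]
side 671 [519.7 169.8  29.7] [645.1 230.7  73. ] [573.7 191.   59.7]
```

View pics/crop_side.png

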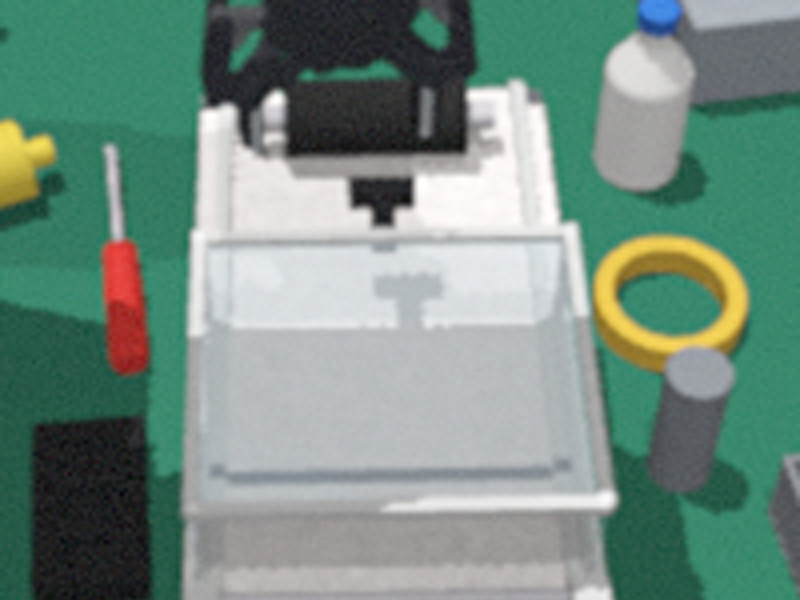

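Station yaw is about -8.4°, the mark's middle is near (544,-76) mm and the grip near (568,88). The tool's x axis will lie along the station's y after a +8.4° turn about tool z. Moving above the grip.

```bash
python3 -m jog '[[0.085,[0,0,0],[0,0,4.2]],[0.085,[0,0,0],[0,0,4.2]],[0.085,[0.02,0.006,0],[0,0,0]],[0.085,[0.02,0.006,0.01],[0,0,0]],[0.085,[0.02,0.006,0.02],[0,0,0]],[0.085,[0.02,0.006,0.02],[0,0,0]],[0.085,[0.014,0.006,0.02],[0,0,0]],[0.085,[0,0,0.02],[0,0,0]],[0.085,[0,0,0],[0,0,0]],[0.085,[0,0,0],[0,0,0]]]' 60
python3 - <<'E'
from h import *
from plant import manip
o=manip.get_obs();print(o["time_s"],np.round(o["tcp_pos"],4),np.round(o["ee_rot"],4))
c=manip.capture("wrist");cv2.imwrite("pics/w1.png",c["frame"][:,:,::-1]);np.savez("pics/wrist1.npz",**c)
P=cloud(c,o)*1e3;g=cv2.cvtColor(c["frame"],cv2.COLOR_RGB2GRAY)
R=Rq(o["ee_rot"])
Q=(P-np.array(o["tcp_pos"])*1e3)@R
m=(g<90)&(P[...,2]>85)&(P[...,2]<112)&(abs(Q[...,0])<60)&(abs(Q[...,1])<60)
q=Q[m];print(len(q),q.min(0).round(1),q.max(0).round(1),np.median(q,0).round(1))
E
```

```text
time_s: 0.98
tcp_pos: [0.5674, 0.0886, 0.1406]
ee_rot: [-0.001, 0.757, 0.654, -0.001]
contact_force: [0.3, 0.2, 0.8]
gripper_width: 0.0847
0.9833 [0.5674 0.0886 0.1406] [-0.0008  0.7569  0.6535 -0.0011]
4284 [-45.6 -60.   30.6] [11.5 59.  55.2] [-8.2  0.7 38.3]
```

View pics/w1.png

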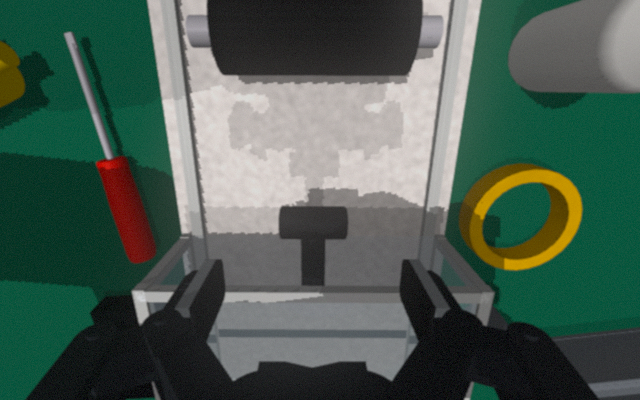

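The bar is centred between the fingers at (313,223) and square to them. The roller at (315,35) is well clear. Descending and pinching.

```bash
python3 -m jog '[[0.085,[0,0,0.02],[0,0,0]],[0.085,[0,0,0.02],[0,0,0]],[0.085,[0,0,0.02],[0,0,0]],[0.085,[0,0,0.008],[0,0,0]],[0.085,[0,0,0],[0,0,0]],[0.03,[0,0,0],[0,0,0]],[0.03,[0,0,0],[0,0,0]],[0.03,[0,0,0],[0,0,0]],[0.03,[0,0,0],[0,0,0]],[0.03,[0,0,0],[0,0,0]],[0.03,[0,0,0],[0,0,0]],[0.03,[0,0,0],[0,0,0]],[0.03,[0,0,0],[0,0,0]]]' 30
```

```text
time_s: 2.12
tcp_pos: [0.568, 0.0891, 0.0741]
ee_rot: [-0.0, 0.757, 0.653, 0.0]
contact_force: [-3.9, 1.8, 5.0]
gripper_width: 0.0434
```

```bash
python3 -m jog '[[0.03,[-0.0044,0,-0.0125],[0,0,0]],[0.03,[-0.0045,0,-0.0126],[0,0,0]],[0.03,[-0.0056,0,-0.012],[0,0,0]],[0.03,[-0.0057,0,-0.012],[0,0,0]],[0.03,[-0.0068,0,-0.0115],[0,0,0]],[0.03,[-0.0069,0,-0.0114],[0,0,0]],[0.03,[-0.0079,0,-0.0107],[0,0,0]],[0.03,[-0.0079,0,-0.0106],[0,0,0]]]'
```

```text
time_s: 2.78
tcp_pos: [0.5603, 0.0389, 0.1674]
ee_rot: [-0.0, 0.757, 0.653, -0.0]
contact_force: [-4.8, -0.9, -4.2]
gripper_width: 0.0431
```

```bash
python3 -m jog '[[0.03,[-0.0089,0,-0.0098],[0,0,0]],[0.03,[-0.009,0,-0.0098],[0,0,0]],[0.03,[-0.0099,0,-0.0089],[0,0,0]],[0.03,[-0.0099,0,-0.0089],[0,0,0]],[0.03,[-0.0107,0,-0.0079],[0,0,0]],[0.03,[-0.0108,0,-0.0078],[0,0,0]],[0.03,[-0.0114,0,-0.0067],[0,0,0]],[0.03,[-0.0115,0,-0.0067],[0,0,0]],[0.03,[-0.0121,0,-0.0056],[0,0,0]],[0.03,[-0.0121,0,-0.0055],[0,0,0]],[0.03,[-0.0126,0,-0.0044],[0,0,0]],[0.03,[-0.0126,0,-0.0044],[0,0,0]],[0.03,[-0.0129,0,-0.003],[0,0,0]],[0.03,[-0.0129,0,-0.0031],[0,0,0]],[0.03,[0,0,0],[0,0,0]]]'
python3 - <<'E'
from h import *
from plant import manip
c=manip.capture("scene");cv2.imwrite("pics/s2.png",c["frame"][:,:,::-1])
print(manip.get_obs()["contact_force"])
E
```

```text
time_s: 4.03
tcp_pos: [0.5365, -0.1187, 0.2597]
ee_rot: [-0.0, 0.758, 0.653, -0.001]
contact_force: [-7.4, 0.9, -1.6]
gripper_width: 0.0434
[-6.56964668  0.65832311 -0.62053134]
```

View pics/s2.png

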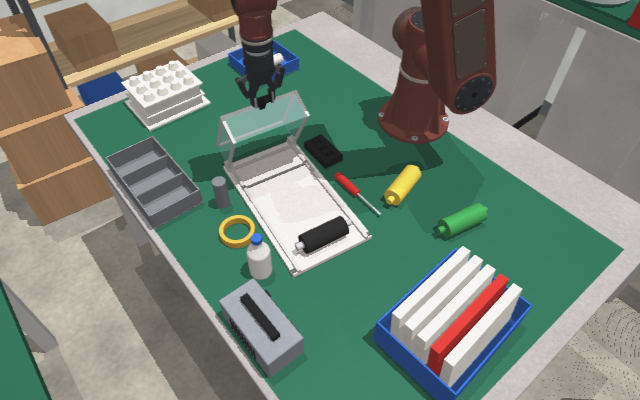

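The hood stands at about 1.1 rad with the grip held at (265,103). I'll carry it a bit farther, release, then back off upward.

```bash
python3 -m jog '[[0.03,[-0.0132,0,-0.0017],[0,0,0]],[0.03,[-0.0132,0,-0.0017],[0,0,0]],[0.03,[-0.0133,0,-0.0004],[0,0,0]],[0.03,[-0.0133,0,-0.0004],[0,0,0]],[0.03,[0,0,0],[0,0,0]],[0.085,[0,0,0],[0,0,0]],[0.085,[0,0,0],[0,0,0]],[0.085,[0,0,0],[0,0,0]],[0.085,[0,0,0],[0,0,0]],[0.085,[0,0,0],[0,0,0]],[0.085,[0,0,0],[0,0,0]],[0.085,[0,0,-0.02],[0,0,0]],[0.085,[0,0,-0.02],[0,0,0]],[0.085,[0,0,-0.02],[0,0,0]],[0.085,[0,0,-0.02],[0,0,0]],[0.085,[0,0,0],[0,0,0]]]'
python3 - <<'E'
from h import *
from plant import manip
c=manip.capture("scene");cv2.imwrite("pics/s3.png",c["frame"][:,:,::-1]);np.savez("pics/scene3.npz",**c)
c=manip.capture("side");cv2.imwrite("pics/d3.png",c["frame"][:,:,::-1]);np.savez("pics/side3.npz",**c)
print(manip.get_obs()["contact_force"])
E
```

```text
time_s: 5.42
tcp_pos: [0.5317, -0.169, 0.3471]
ee_rot: [0.003, 0.757, 0.654, 0.001]
contact_force: [0.5, 0.0, -0.2]
gripper_width: 0.0851
[-0.1763321   0.3628532  -1.35162691]
```

View pics/s3.png

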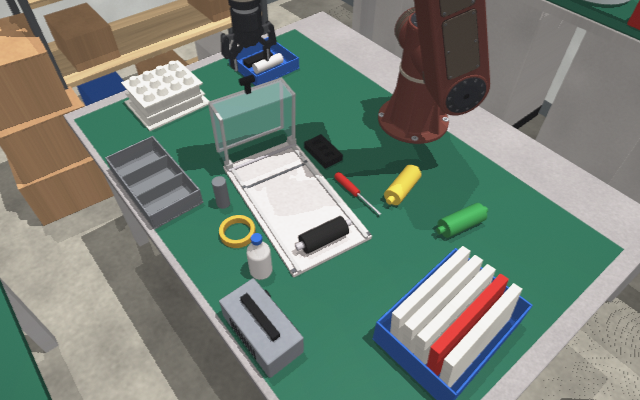

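View pics/d3.png

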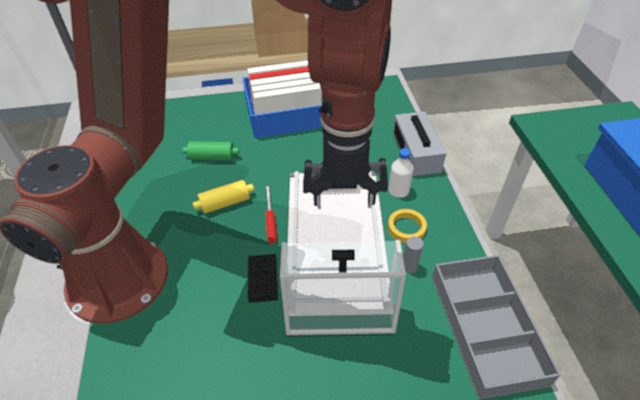

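The hood is fully open, standing on end beyond the hinge with its grip at (247,84) in the scene view. Moving the tool over the lane for a wrist view of the roller and line.

```bash
python3 -m jog '[[0.085,[0.02,0,0],[0,0,0]],[0.085,[0.03,0,0],[0,0,0]],[0.085,[0.03,0,0],[0,0,0]],[0.085,[0.03,0,0],[0,0,0]],[0.085,[0.03,0,0],[0,0,0]],[0.085,[0.03,0,0],[0,0,0]],[0.085,[0.03,0,0],[0,0,0]],[0.085,[0.02,0,0],[0,0,0]],[0.085,[0,0,0],[0,0,0]],[0.085,[0,0,0],[0,0,0]],[0.085,[0,0,0],[0,0,0]]]'
cat > look.py <<'E'
from h import *
from plant import manip
import sys
i=sys.argv[1]
o=manip.get_obs(); c=manip.capture("wrist");cv2.imwrite(f"pics/w{i}.png",c["frame"][:,:,::-1]);np.savez(f"pics/wrist{i}.npz",tcp=o["tcp_pos"],q=o["ee_rot"],**c)
print(o["time_s"],np.round(np.array(o["tcp_pos"])*1e3,1),np.round(o["ee_rot"],4))
P=cloud(c,o)*1e3;g=c["frame"].max(2)
M=np.array([544,-76.]);a=np.radians(-8.4);ex=np.array([np.cos(a),np.sin(a)]);ey=np.array([-ex[1],ex[0]])
X=(P[...,:2]-M)@ex;Y=(P[...,:2]-M)@ey;Z=P[...,2]
m=(g<75)&(abs(X)<100)&(Y>-40)&(Y<360)&(Z>35)&(Z<80)
n,lab,st,ce=cv2.connectedComponentsWithStats(m.astype(np.uint8))
k=1+np.argmax(st[1:,4]);m=lab==k;print("blob",st[k],ce[k].round(1))
r=cv2.minAreaRect(np.argwhere(m)[:,::-1].astype(np.float32));print(np.round(cv2.boxPoints(r),1).tolist())
# fit: ridge line: points near the top Z>=?
x,y,z=X[m],Y[m],Z[m]
print("x range",np.percentile(x,[.5,99.5]).round(1),"z max",np.percentile(z,99).round(1))
# cylinder fit: dist in plane perpendicular =28, axis z=42, y=y0+k x
from scipy.optimize import least_squares
f=lambda p:np.hypot((y-p[0]-p[1]*x)/np.hypot(1,p[1]),z-42-p[2])-28
s=least_squares(f,[np.median(y),0,0],loss="soft_l1");print("roller y0 %.1f tilt %.2f deg dz %.1f rms %.2f"%(s.x[0],np.degrees(np.arctan(s.x[1])),s.x[2],np.sqrt(np.mean(f(s.x)**2))))
p=(np.array(o["tcp_pos"])[:2]*1e3-M);print("tool in mark frame",(p@ex).round(1),(p@ey).round(1))
E
python3 look.py 4
```

```text
time_s: 6.43
tcp_pos: [0.5622, 0.0487, 0.3425]
ee_rot: [-0.0, 0.757, 0.653, -0.001]
contact_force: [0.2, -0.3, 0.4]
gripper_width: 0.085
6.4333 [562.2  48.7 342.5] [-3.000e-04  7.569e-01  6.535e-01 -6.000e-04]
blob [ 259    0  109   47 4974] [312.4  22.7]
[[259.0, 46.0], [259.0, 0.0], [367.0, 0.0], [367.0, 46.0]]
x range [-63.2  62.4] z max 71.2
roller y0 286.9 tilt -0.19 deg dz -0.2 rms 0.74
tool in mark frame -0.2 126.0
```

View pics/w4.png

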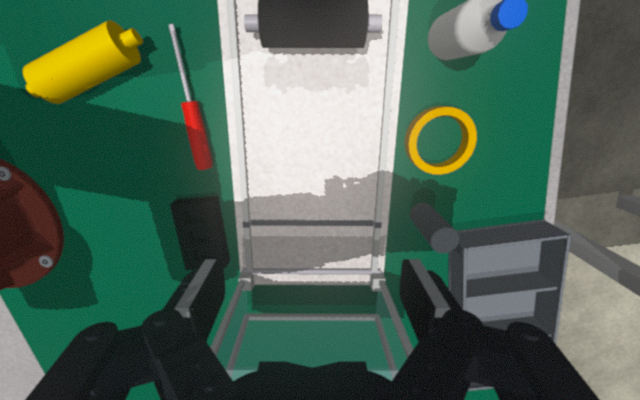

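The roller is at the top of the picture (315,22), with steel stubs at (250,22) and (375,22), and the line lies at row 223. The roller is nearly parallel to the line. Next I'll refine the line with no hood over it.

```bash
cat > line.py <<'E'
from h import *
import sys
c=load("wrist",sys.argv[1]);o=dict(tcp_pos=c["tcp"],ee_rot=c["q"])
M=np.array([544,-76.]);a=np.radians(-8.4);ex=np.array([np.cos(a),np.sin(a)]);ey=np.array([-ex[1],ex[0]])
g=cv2.cvtColor(c["frame"],cv2.COLOR_RGB2GRAY).astype(float)
pts=[]
for xs in range(-85,90,5):
    ys=np.arange(-20,20.01,.25); W=(M+xs*ex+ys[:,None]*ey)/1e3
    uv=proj(c,np.c_[W,np.full(len(ys),.014)],o).astype(np.float32)
    v=cv2.remap(g.astype(np.float32),uv[:,:1],uv[:,1:],1).ravel()
    base=np.median(v);w=np.clip(base-15-v,0,None)
    if w.sum()>0: pts.append((xs,(w*ys).sum()/w.sum(),w.max()))
p=np.array(pts);k=np.polyfit(p[:,0],p[:,1],1);r=p[:,1]-np.polyval(k,p[:,0]);ok=abs(r)<2
k=np.polyfit(p[ok,0],p[ok,1],1);print("line y0 %.2f tilt %.2f n %d rms %.2f"%(k[1],np.degrees(np.arctan(k[0])),ok.sum(),r[ok].std()))
E
python3 line.py 4
```

```text
line y0 0.25 tilt -0.31 n 35 rms 0.17
```

```bash
python3 -m jog '[[0.07,[0.02,0,0],[0,0,0]],[0.07,[0.03,0,0],[0,0,0]],[0.07,[0.03,0,0],[0,0,0]],[0.07,[0.03,0,0],[0,0,0]],[0.07,[0.03,0,0],[0,0,0]],[0.07,[0.03,0,0],[0,0,0]],[0.07,[0.03,0,0],[0,0,0]],[0.07,[0.03,0,0.02],[0,0,0]],[0.07,[0,0,0.03],[0,0,0]],[0.07,[0,0,0.03],[0,0,0]],[0.07,[0,0,0.03],[0,0,0]],[0.07,[0,0,0.03],[0,0,0]],[0.07,[0,0,0.03],[0,0,0]],[0.07,[0,0,0.03],[0,0,0]],[0.07,[0,0,0.03],[0,0,0]],[0.07,[0,0,0],[0,0,0]],[0.07,[0,0,0],[0,0,0]]]'; python3 look.py 5
```

```text
time_s: 7.9
tcp_pos: [0.5953, 0.2751, 0.1123]
ee_rot: [-0.001, 0.757, 0.653, -0.002]
contact_force: [0.5, -0.3, 1.2]
gripper_width: 0.0698
7.9 [595.3 275.1 112.3] [-6.000e-04  7.574e-01  6.529e-01 -1.600e-03]
blob [ 231  254  162   71 9486] [316.4 291.6]
[[231.0, 254.0], [392.0, 254.0], [392.0, 324.0], [231.0, 324.0]]
x range [-56.9  53.8] z max 70.9
roller y0 287.0 tilt -0.25 deg dz 0.1 rms 0.57
tool in mark frame -0.5 354.9
```

View pics/w5.png

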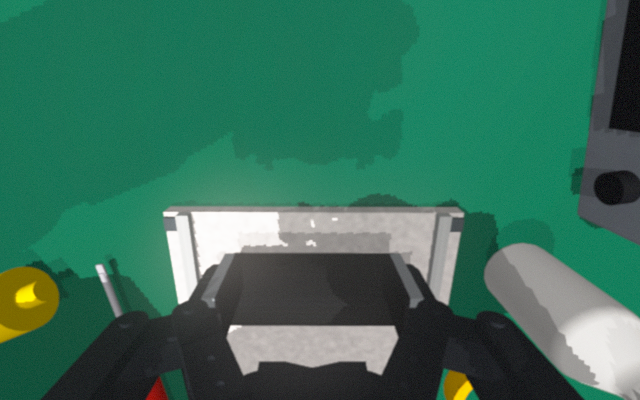

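The roller (rows 254–324) is unchanged at y0=287, and the fingers are at y=355, beyond its +y side. The bottle is clear on the right. Lowering behind the roller.

```bash
python3 -m jog '[[0.07,[0,0,0.03],[0,0,0]],[0.07,[0,0,0.03],[0,0,0]],[0.07,[0,0,0.02],[0,0,0]],[0.07,[0,0,0.008],[0,0,0]],[0.07,[0,0,0],[0,0,0]],[0.07,[0,0,0],[0,0,0]]]'; python3 - <<'E'
from h import *
from plant import manip
c=manip.capture("scene");cv2.imwrite("pics/s6.png",cv2.resize(c["frame"][130:290,210:410,::-1],None,fx=3.7,fy=3.7,interpolation=2))
E
```

```text
time_s: 8.45
tcp_pos: [0.5976, 0.2769, 0.0273]
ee_rot: [0.0, 0.757, 0.653, 0.001]
contact_force: [0.3, 0.6, 1.4]
gripper_width: 0.0697
```

View pics/s6.png

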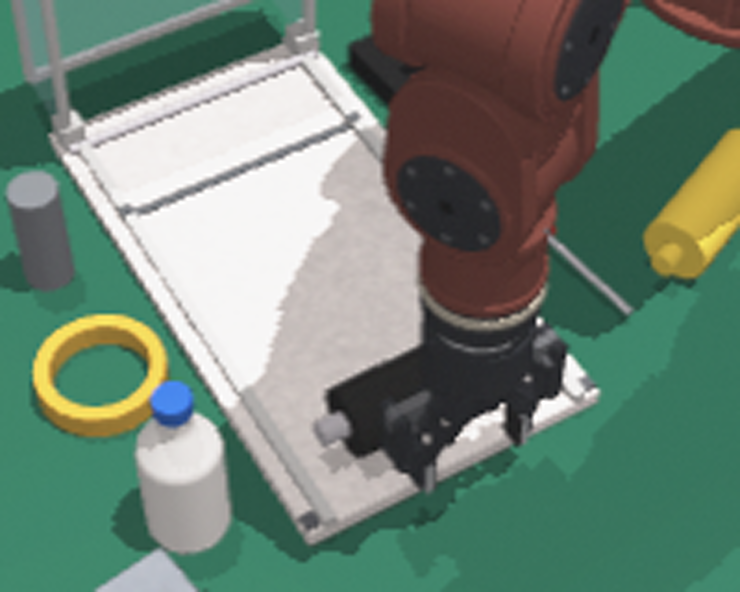

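Both fingers stand behind the roller, clear of the rails. The stub on the left shows at (330,428) in the crop. Approaching slowly.

```bash
python3 -m jog '[[0.07,[-0.005,0,0],[0,0,0]],[0.07,[-0.005,0,0],[0,0,0]],[0.07,[-0.005,0,0],[0,0,0]],[0.07,[-0.005,0,0],[0,0,0]],[0.07,[-0.003,0,0],[0,0,0]],[0.07,[-0.003,0,0],[0,0,0]],[0.07,[-0.003,0,0],[0,0,0]],[0.07,[-0.003,0,0],[0,0,0]],[0.07,[-0.003,0,0],[0,0,0]],[0.07,[-0.003,0,0],[0,0,0]],[0.07,[-0.003,0,0],[0,0,0]],[0.07,[-0.003,0,0],[0,0,0]],[0.07,[-0.003,0,0],[0,0,0]],[0.07,[-0.003,0,0],[0,0,0]]]'; python3 look.py 7
```

```text
time_s: 9.67
tcp_pos: [0.5888, 0.2268, 0.0253]
ee_rot: [-0.0, 0.757, 0.653, -0.0]
contact_force: [-0.1, 0.6, -0.4]
gripper_width: 0.07
9.6667 [588.8 226.8  25.3] [-0.      0.757   0.6534 -0.    ]
blob [  173   254   302   121 16131] [314.8 319.4]
[[173.0, 254.0], [474.0, 254.0], [474.0, 374.0], [173.0, 374.0]]
x range [-49.1  61.5] z max 79.3
roller y0 267.0 tilt 0.20 deg dz -0.1 rms 11.85
tool in mark frame 0.1 306.1
```

View pics/w7.png

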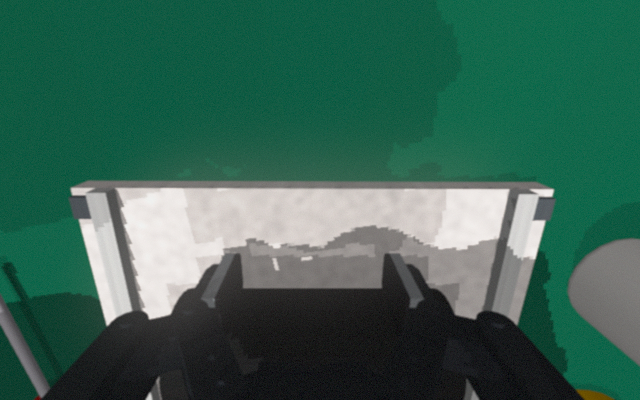

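```bash
cat > sc.py <<'E'
from h import *
from plant import manip
import sys
i=sys.argv[1]
a=[]
for n,(x0,y0,x1,y1) in (("scene",(210,110,410,270)),("side",(230,140,430,300))):
    c=manip.capture(n);np.savez(f"pics/{n}{i}.npz",**c)
    a.append(cv2.resize(c["frame"][y0:y1,x0:x1,::-1],(400,320),interpolation=2))
cv2.imwrite(f"pics/sc{i}.png",cv2.resize(np.hstack(a),(800,320)))
E
python3 sc.py 7
```

```text
(no output)
```

View pics/sc7.png

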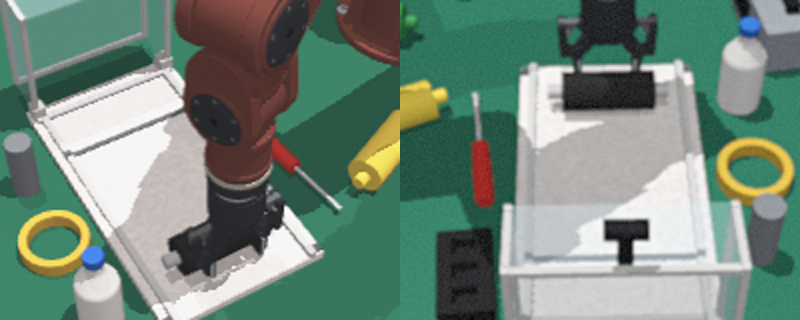

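In the side view (right half) the roller lies straight in front of the fingers at (608,90). I'll track it with that camera.

```bash
cat > track.py <<'E'
from h import *
import sys
from scipy.optimize import least_squares
M=np.array([544,-76.]);a=np.radians(-8.4);ex=np.array([np.cos(a),np.sin(a)]);ey=np.array([-ex[1],ex[0]])
for n in sys.argv[2:]:
    c=load(n,sys.argv[1]);P=cloud(c)*1e3;g=c["frame"].max(2)
    X=(P[...,:2]-M)@ex;Y=(P[...,:2]-M)@ey;Z=P[...,2]
    m=(g<75)&(abs(X)<64)&(Y>-60)&(Y<330)&(Z>25)&(Z<72)
    nn,lab,st,ce=cv2.connectedComponentsWithStats(m.astype(np.uint8));k=1+np.argmax(st[1:,4]);m=lab==k
    x,y,z=X[m],Y[m],Z[m]
    f=lambda p:np.hypot((y-p[0]-p[1]*x)/np.hypot(1,p[1]),z-42-p[2])-28
    s=least_squares(f,[np.median(y)+10,0,0],loss="soft_l1");
    print(n,len(x),ce[k].round(),"y0 %.1f tilt %.2f dz %.1f medabs %.2f"%(s.x[0],np.degrees(np.arctan(s.x[1])),s.x[2],np.median(abs(f(s.x)))),"x",np.percentile(x,[1,99]).round(1))
E
python3 track.py 7 side scene;  python3 track.py 3 scene side; python3 track.py 0 side
```

```text
side 811 [334. 185.] y0 263.4 tilt 0.10 dz -1.7 medabs 1.61 x [-62.3  58.9]
scene 125 [331. 232.] y0 317.8 tilt -2.00 dz -0.3 medabs 2.39 x [-35.9  17. ]
scene 838 [326. 233.] y0 286.0 tilt 0.02 dz -0.4 medabs 1.20 x [-61.1  62.7]
side 48 [316. 177.] y0 268.5 tilt -18.97 dz -2.5 medabs 1.27 x [-62.3 -40.8]
side 710 [332. 179.] y0 287.6 tilt -0.12 dz -1.6 medabs 1.54 x [-62.2  58.5]
```

```bash
python3 -m jog '[[0.07,[-0.003,0,0],[0,0,0]],[0.07,[-0.004,0,0],[0,0,0]],[0.07,[-0.004,0,0],[0,0,0]],[0.07,[-0.004,0,0],[0,0,0]],[0.07,[-0.004,0,0],[0,0,0]],[0.07,[-0.004,0,0],[0,0,0]],[0.07,[-0.004,0,0],[0,0,0]],[0.07,[-0.004,0,0],[0,0,0]],[0.07,[-0.004,0,0],[0,0,0]],[0.07,[-0.004,0,0],[0,0,0]],[0.07,[-0.004,0,0],[0,0,0]],[0.07,[-0.004,0,0],[0,0,0]],[0.07,[-0.004,0,0],[0,0,0]],[0.07,[-0.004,0,0],[0,0,0]],[0.07,[-0.004,0,0],[0,0,0]],[0.07,[-0.004,0,0],[0,0,0]],[0.07,[-0.003,0,0],[0,0,0]],[0.07,[-0.002,0,0],[0,0,0]],[0.07,[-0.001,0,0],[0,0,0]],[0.07,[0,0,0],[0,0,0]]]'; python3 sc.py 8; python3 track.py 8 side
```

```text
time_s: 11.48
tcp_pos: [0.5788, 0.1587, 0.0253]
ee_rot: [-0.0, 0.757, 0.653, 0.0]
contact_force: [0.5, -0.4, 1.0]
gripper_width: 0.07
side 895 [335. 204.] y0 192.5 tilt 0.41 dz -1.6 medabs 1.39 x [-62.8  59.3]
```

View pics/sc8.png

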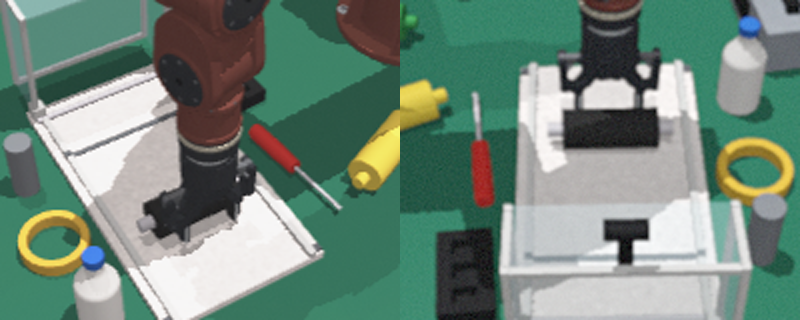

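```bash
python3 -m jog '[[0.07,[-0.003,0,0],[0,0,0]],[0.07,[-0.004,0,0],[0,0,0]],[0.07,[-0.004,0,0],[0,0,0]],[0.07,[-0.004,0,0],[0,0,0]],[0.07,[-0.004,0,0],[0,0,0]],[0.07,[-0.004,0,0],[0,0,0]],[0.07,[-0.004,0,0],[0,0,0]],[0.07,[-0.004,0,0],[0,0,0]],[0.07,[-0.004,0,0],[0,0,0]],[0.07,[-0.004,0,0],[0,0,0]],[0.07,[-0.004,0,0],[0,0,0]],[0.07,[-0.004,0,0],[0,0,0]],[0.07,[-0.004,0,0],[0,0,0]],[0.07,[-0.004,0,0],[0,0,0]],[0.07,[-0.004,0,0],[0,0,0]],[0.07,[-0.004,0,0],[0,0,0]],[0.07,[-0.004,0,0],[0,0,0]],[0.07,[-0.004,0,0],[0,0,0]],[0.07,[-0.004,0,0],[0,0,0]],[0.07,[-0.004,0,0],[0,0,0]]]'; python3 -m jog '[[0.07,[-0.004,0,0],[0,0,0]],[0.07,[-0.004,0,0],[0,0,0]],[0.07,[-0.004,0,0],[0,0,0]],[0.07,[-0.004,0,0],[0,0,0]],[0.07,[-0.004,0,0],[0,0,0]],[0.07,[-0.004,0,0],[0,0,0]],[0.07,[-0.003,0,0],[0,0,0]],[0.07,[-0.003,0,0],[0,0,0]],[0.07,[-0.002,0,0],[0,0,0]],[0.07,[-0.002,0,0],[0,0,0]],[0.07,[-0.001,0,0],[0,0,0]],[0.07,[0,0,0],[0,0,0]],[0.07,[0,0,0],[0,0,0]]]'; python3 sc.py 9; python3 track.py 9 side scene; python3 look.py 9 | tail -1
```

```text
time_s: 13.25
tcp_pos: [0.5672, 0.0803, 0.0253]
ee_rot: [0.0, 0.757, 0.653, 0.0]
contact_force: [-0.1, 0.4, -0.1]
gripper_width: 0.07
time_s: 14.33
tcp_pos: [0.5622, 0.0461, 0.0253]
ee_rot: [0.0, 0.757, 0.653, 0.0]
contact_force: [0.1, -0.2, 0.6]
gripper_width: 0.07
side 762 [337. 233.] y0 82.9 tilt 0.13 dz -1.4 medabs 1.44 x [-61.3  58.9]
scene 230 [292. 191.] y0 134.7 tilt 2.03 dz -1.6 medabs 3.36 x [-35.5  63.1]
tool in mark frame 0.1 123.5
```

View pics/sc9.png

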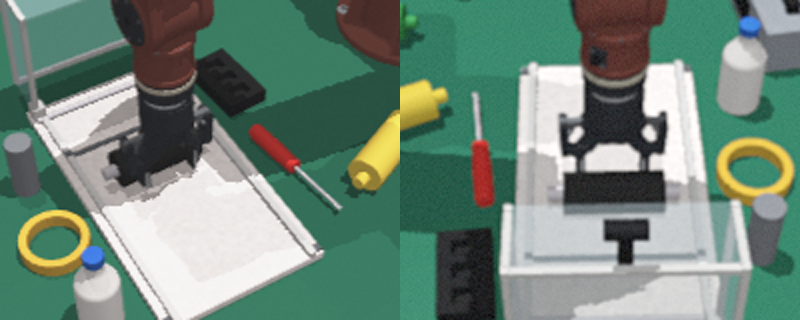

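View pics/w9.png

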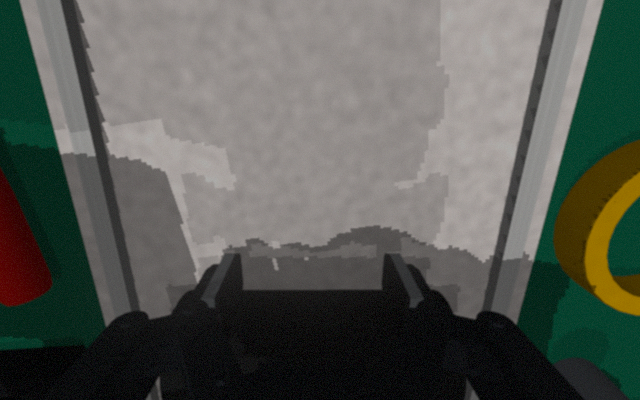

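The roller is at about y=83, straight, with the tool 41 mm behind it. I'll push about 58 mm more, slowing down, and then measure from above.

```bash
python3 -m jog '[[0.07,[-0.003,0,0],[0,0,0]],[0.07,[-0.004,0,0],[0,0,0]],[0.07,[-0.004,0,0],[0,0,0]],[0.07,[-0.004,0,0],[0,0,0]],[0.07,[-0.004,0,0],[0,0,0]],[0.07,[-0.004,0,0],[0,0,0]],[0.07,[-0.004,0,0],[0,0,0]],[0.07,[-0.004,0,0],[0,0,0]],[0.07,[-0.004,0,0],[0,0,0]],[0.07,[-0.004,0,0],[0,0,0]],[0.07,[-0.004,0,0],[0,0,0]],[0.07,[-0.003,0,0],[0,0,0]],[0.07,[-0.003,0,0],[0,0,0]],[0.07,[-0.002,0,0],[0,0,0]],[0.07,[-0.002,0,0],[0,0,0]],[0.07,[-0.001,0,0],[0,0,0]],[0.07,[-0.001,0,0],[0,0,0]],[0.07,[0,0,0],[0,0,0]],[0.07,[0,0,0],[0,0,0]],[0.07,[0,0,0],[0,0,0]]]';  python3 sc.py 10; python3 track.py 10 side
```

```text
time_s: 16.15
tcp_pos: [0.5541, -0.0082, 0.0253]
ee_rot: [-0.0, 0.757, 0.653, 0.0]
contact_force: [0.3, 0.6, 0.4]
gripper_width: 0.0698
side 4 [319. 238.] y0 -176706102.4 tilt -90.00 dz 20.1 medabs 0.68 x [-46.2 -46.1]
```

View pics/sc10.png

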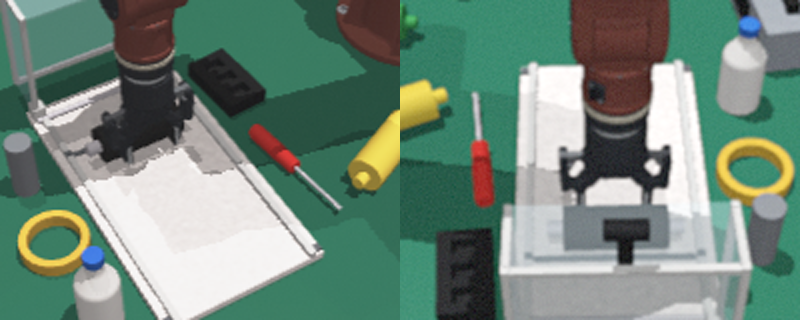

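Back off and look from above.

```bash
python3 -m jog '[[0.07,[0.01,0,0],[0,0,0]],[0.07,[0.02,0,0],[0,0,0]],[0.07,[0.02,0,-0.01],[0,0,0]],[0.07,[0,0,-0.03],[0,0,0]],[0.07,[0,0,-0.03],[0,0,0]],[0.07,[0,0,-0.03],[0,0,0]],[0.07,[0,0,-0.03],[0,0,0]],[0.07,[0,0,-0.03],[0,0,0]],[0.07,[0,0,-0.03],[0,0,0]],[0.085,[0,0,-0.03],[0,0,0]],[0.085,[0,0,0],[0,0,0]],[0.085,[0,0,0],[0,0,0]],[0.085,[0,0,0],[0,0,0]]]'; python3 look.py 11;python3 line.py 11
```

```text
time_s: 17.33
tcp_pos: [0.5612, 0.0417, 0.2448]
ee_rot: [-0.0, 0.757, 0.654, -0.0]
contact_force: [0.4, -0.6, 0.6]
gripper_width: 0.0849
17.3333 [561.2  41.7 244.8] [-2.000e-04  7.569e-01  6.535e-01 -1.000e-04]
blob [ 256  217  114   45 4912] [312.8 239.4]
[[256.0, 261.0], [256.0, 217.0], [369.0, 217.0], [369.0, 261.0]]
x range [-63.8  63.2] z max 71.1
roller y0 27.4 tilt -0.02 deg dz 0.1 rms 0.89
tool in mark frame -0.2 118.9
line y0 -1.08 tilt -0.29 n 6 rms 0.27
```

View pics/w11.png

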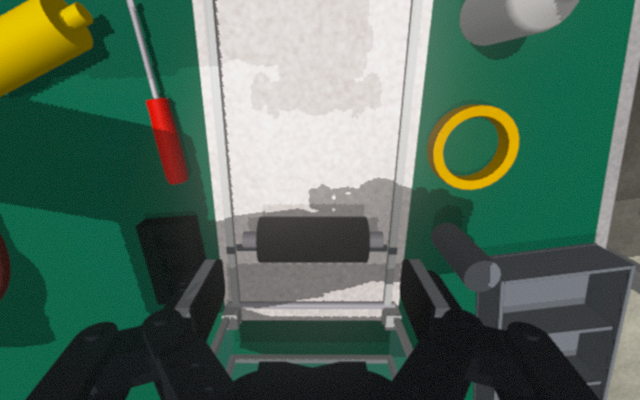

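The roller lies parallel at y≈27.4 mm, centred in x, in image rows 217–261. The line's ticks show at its sides at row 248. The contact offset from tool to axis is about 41 mm. Going back down for the final slow push.

```bash
python3 -m jog '[[0.07,[0,0,0.03],[0,0,0]],[0.07,[0,0,0.03],[0,0,0]],[0.07,[0,0,0.03],[0,0,0]],[0.07,[0,0,0.03],[0,0,0]],[0.07,[0,0,0.03],[0,0,0]],[0.07,[0,0,0.03],[0,0,0]],[0.07,[0,0,0.03],[0,0,0]],[0.07,[-0.005,0,0.01],[0,0,0]],[0.07,[-0.01,0,0],[0,0,0]],[0.07,[-0.01,0,0],[0,0,0]],[0.07,[-0.01,0,0],[0,0,0]],[0.07,[-0.005,0,0],[0,0,0]],[0.07,[-0.003,0,0],[0,0,0]],[0.07,[-0.002,0,0],[0,0,0]],[0.07,[-0.001,0,0],[0,0,0]],[0.07,[-0.001,0,0],[0,0,0]],[0.07,[0,0,0],[0,0,0]]]'
python3 -m jog '[[0.07,[-0.001,0,0],[0,0,0]],[0.07,[-0.0015,0,0],[0,0,0]],[0.07,[-0.002,0,0],[0,0,0]],[0.07,[-0.002,0,0],[0,0,0]],[0.07,[-0.002,0,0],[0,0,0]],[0.07,[-0.002,0,0],[0,0,0]],[0.07,[-0.002,0,0],[0,0,0]],[0.07,[-0.002,0,0],[0,0,0]],[0.07,[-0.0015,0,0],[0,0,0]],[0.07,[-0.0015,0,0],[0,0,0]],[0.07,[-0.001,0,0],[0,0,0]],[0.07,[-0.001,0,0],[0,0,0]],[0.07,[-0.001,0,0],[0,0,0]],[0.07,[-0.001,0,0],[0,0,0]],[0.07,[-0.0005,0,0],[0,0,0]],[0.07,[-0.0005,0,0],[0,0,0]],[0.07,[-0.0005,0,0],[0,0,0]],[0.07,[0,0,0],[0,0,0]],[0.07,[0,0,0],[0,0,0]]]'
```

```text
time_s: 18.8
tcp_pos: [0.5546, -0.0053, 0.0255]
ee_rot: [0.0, 0.757, 0.653, 0.0]
contact_force: [-0.9, 0.5, 0.5]
gripper_width: 0.0702
time_s: 20.38
tcp_pos: [0.5511, -0.0281, 0.0253]
ee_rot: [-0.0, 0.757, 0.653, -0.0]
contact_force: [-0.7, -0.1, 0.6]
gripper_width: 0.0701
```

```bash
python3 -m jog '[[0.07,[0.01,0,0],[0,0,0]],[0.07,[0.02,0,0],[0,0,0]],[0.07,[0.02,0,-0.01],[0,0,0]],[0.07,[0.02,0,-0.03],[0,0,0]],[0.07,[0,0,-0.03],[0,0,0]],[0.07,[0,0,-0.03],[0,0,0]],[0.07,[0,0,-0.03],[0,0,0]],[0.07,[0,0,-0.03],[0,0,0]],[0.07,[0,0,-0.03],[0,0,0]],[0.085,[0,0,-0.03],[0,0,0]],[0.085,[0,0,0],[0,0,0]],[0.085,[0,0,0],[0,0,0]],[0.085,[0,0,0],[0,0,0]]]'; python3 look.py 12
```

```text
time_s: 21.47
tcp_pos: [0.5611, 0.0417, 0.2448]
ee_rot: [-0.0, 0.757, 0.654, -0.0]
contact_force: [-0.2, -0.5, 0.2]
gripper_width: 0.085
21.4667 [561.1  41.7 244.8] [-2.000e-04  7.569e-01  6.535e-01 -1.000e-04]
blob [ 257  231  112   45 4804] [312.7 253.5]
[[257.0, 231.0], [368.0, 231.0], [368.0, 275.0], [257.0, 275.0]]
x range [-63.9  63.4] z max 71.1
roller y0 8.1 tilt -0.08 deg dz 0.2 rms 0.97
tool in mark frame -0.2 118.9
```

View pics/w12.png

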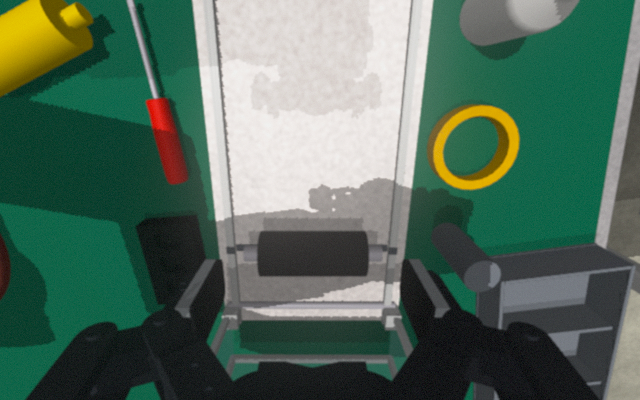

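The roller is at about y=8.1 (rows 231–275), and the ticks on the rails show at (232,248) and (391,250). I'll check the line with these ticks in the same picture.

```bash
cat > tick.py <<'E'
from h import *
import sys
c=load("wrist",sys.argv[1]);o=dict(tcp_pos=c["tcp"],ee_rot=c["q"])
M=np.array([544,-76.]);a=np.radians(-8.4);ex=np.array([np.cos(a),np.sin(a)]);ey=np.array([-ex[1],ex[0]])
g=cv2.cvtColor(c["frame"],cv2.COLOR_RGB2GRAY).astype(np.float32)
for xs,z in [(-109,.022),(-107,.022),(-105,.022),(105,.022),(107,.022),(109,.022),(-96,.014),(-92,.014),(92,.014),(96,.014)]:
    ys=np.arange(-20,25.01,.25); W=(M+xs*ex+ys[:,None]*ey)/1e3
    uv=proj(c,np.c_[W,np.full(len(ys),z)],o).astype(np.float32)
    v=cv2.remap(g,uv[:,:1],uv[:,1:],1).ravel();b=np.median(v);w=np.clip(b-25-v,0,None)
    print(xs,z,"y %.2f depth %.0f"%((w*ys).sum()/max(w.sum(),1),b-v.min()))
E
python3 tick.py 12
```

```text
-109 0.022 y 0.73 depth 64
-107 0.022 y 0.79 depth 65
-105 0.022 y 0.79 depth 54
105 0.022 y -0.16 depth 70
107 0.022 y -0.25 depth 65
109 0.022 y -0.39 depth 62
-96 0.014 y 0.72 depth 73
-92 0.014 y 2.51 depth 44
92 0.014 y 1.82 depth 49
96 0.014 y -0.27 depth 76
```

The ticks and lane ends put the line at y≈+0.25 with about -0.3° tilt, which agrees with the earlier fit. The roller needs about 7.9 mm more, so the tool travels 78 mm in all from here, the last part very slowly.

```bash
python3 -m jog '[[0.07,[0,0,0.03],[0,0,0]],[0.07,[0,0,0.03],[0,0,0]],[0.07,[0,0,0.03],[0,0,0]],[0.07,[0,0,0.03],[0,0,0]],[0.07,[0,0,0.03],[0,0,0]],[0.07,[0,0,0.03],[0,0,0]],[0.07,[0,0,0.03],[0,0,0]],[0.07,[-0.01,0,0.01],[0,0,0]],[0.07,[-0.015,0,0],[0,0,0]],[0.07,[-0.015,0,0],[0,0,0]],[0.07,[-0.015,0,0],[0,0,0]],[0.07,[-0.005,0,0],[0,0,0]],[0.07,[-0.003,0,0],[0,0,0]],[0.07,[-0.002,0,0],[0,0,0]],[0.07,[-0.001,0,0],[0,0,0]],[0.07,[-0.001,0,0],[0,0,0]],[0.07,[0,0,0],[0,0,0]]]'
python3 -m jog '[[0.07,[-0.001,0,0],[0,0,0]],[0.07,[-0.001,0,0],[0,0,0]],[0.07,[-0.001,0,0],[0,0,0]],[0.07,[-0.001,0,0],[0,0,0]],[0.07,[-0.001,0,0],[0,0,0]],[0.07,[-0.001,0,0],[0,0,0]],[0.07,[-0.001,0,0],[0,0,0]],[0.07,[-0.001,0,0],[0,0,0]],[0.07,[-0.0005,0,0],[0,0,0]],[0.07,[-0.0005,0,0],[0,0,0]],[0.07,[-0.0005,0,0],[0,0,0]],[0.07,[-0.0005,0,0],[0,0,0]],[0.07,[-0.0005,0,0],[0,0,0]],[0.07,[-0.0005,0,0],[0,0,0]],[0.07,[0,0,0],[0,0,0]],[0.07,[0,0,0],[0,0,0]]]'
python3 -m jog '[[0.07,[0.005,0,0],[0,0,0]],[0.07,[0.02,0,0],[0,0,0]],[0.07,[0.02,0,0],[0,0,0]],[0.07,[0.02,0,-0.02],[0,0,0]],[0.07,[0.013,0,-0.03],[0,0,0]],[0.07,[0,0,-0.03],[0,0,0]],[0.07,[0,0,-0.03],[0,0,0]],[0.07,[0,0,-0.03],[0,0,0]],[0.07,[0,0,-0.03],[0,0,0]],[0.085,[0,0,-0.03],[0,0,0]],[0.085,[0,0,-0.02],[0,0,0]],[0.085,[0,0,0],[0,0,0]],[0.085,[0,0,0],[0,0,0]],[0.085,[0,0,0],[0,0,0]]]'; python3 look.py 13;python3 tick.py 13
```

```text
time_s: 22.93
tcp_pos: [0.5517, -0.0248, 0.0253]
ee_rot: [-0.0, 0.757, 0.654, 0.0]
contact_force: [0.0, -0.3, -0.2]
gripper_width: 0.0698
time_s: 24.27
tcp_pos: [0.5499, -0.0361, 0.0253]
ee_rot: [-0.0, 0.757, 0.653, -0.0]
contact_force: [-0.4, 0.4, -0.3]
gripper_width: 0.0703
time_s: 25.43
tcp_pos: [0.561, 0.0414, 0.2446]
ee_rot: [-0.0, 0.757, 0.654, -0.0]
contact_force: [0.3, 0.4, -0.2]
gripper_width: 0.0849
25.4333 [561.   41.4 244.6] [-4.000e-04  7.569e-01  6.535e-01 -3.000e-04]
blob [ 258  237  111   45 4887] [312.6 259.1]
[[258.0, 237.0], [368.0, 237.0], [368.0, 281.0], [258.0, 281.0]]
x range [-64.4  63.4] z max 71.1
roller y0 0.2 tilt -0.08 deg dz 0.2 rms 0.83
tool in mark frame -0.4 118.6
-109 0.022 y 0.73 depth 63
-107 0.022 y 0.75 depth 67
-105 0.022 y 0.76 depth 54
105 0.022 y 0.01 depth 67
107 0.022 y 0.17 depth 66
109 0.022 y -0.02 depth 63
-96 0.014 y 0.96 depth 72
-92 0.014 y 0.28 depth 52
92 0.014 y -0.10 depth 55
96 0.014 y -0.03 depth 80
```

View pics/w13.png

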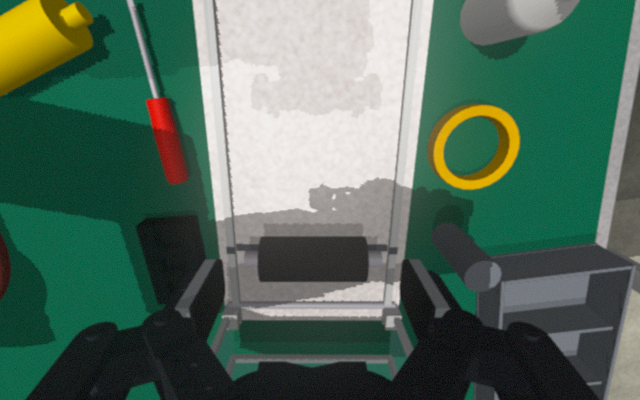

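By the wrist camera the roller is at y=0.2 and the line at 0.3, with a tilt difference of about 0.2°. As an independent check I'll use the scene camera, and also check the hood and the bystanders.

```bash
python3 -m jog '[[0.085,[0.02,0,-0.02],[0,0,0]],[0.085,[0.03,0,-0.02],[0,0,0]],[0.085,[0.03,0,-0.02],[0,0,0]],[0.085,[0.03,0,-0.02],[0,0,0]],[0.085,[0,0,0],[0,0,0]],[0.085,[0,0,0],[0,0,0]],[0.085,[0,0,0],[0,0,0]]]';python3 look.py 14; python3 tick.py 14; python3 - <<'E'
from h import *
from plant import manip
c=manip.capture("scene");np.savez("pics/scene14.npz",**c)
cv2.imwrite("pics/s14.png",cv2.resize(c["frame"][60:280,200:420,::-1],None,fx=2.7,fy=2.7,interpolation=2))
E
python3 track.py 14 scene
```

```text
time_s: 26.07
tcp_pos: [0.577, 0.1498, 0.3238]
ee_rot: [-0.001, 0.757, 0.654, -0.001]
contact_force: [-0.2, 0.1, -0.4]
gripper_width: 0.0848
26.0667 [577.  149.8 323.8] [-5.000e-04  7.568e-01  6.536e-01 -1.100e-03]
blob [ 271  276   85   35 2814] [312.6 292.5]
[[271.0, 276.0], [355.0, 276.0], [355.0, 310.0], [271.0, 310.0]]
x range [-64.3  62.7] z max 71.3
roller y0 0.1 tilt -0.11 deg dz 0.3 rms 0.90
tool in mark frame -0.4 228.2
-109 0.022 y 0.45 depth 62
-107 0.022 y 0.59 depth 60
-105 0.022 y 0.70 depth 43
105 0.022 y -0.15 depth 106
107 0.022 y -0.20 depth 105
109 0.022 y -0.40 depth 86
-96 0.014 y 0.67 depth 69
-92 0.014 y 0.63 depth 59
92 0.014 y -1.67 depth 104
96 0.014 y -0.53 depth 122
scene 647 [276. 169.] y0 -1.1 tilt 0.12 dz -0.2 medabs 1.58 x [-61.   62.7]
```

View pics/s14.png

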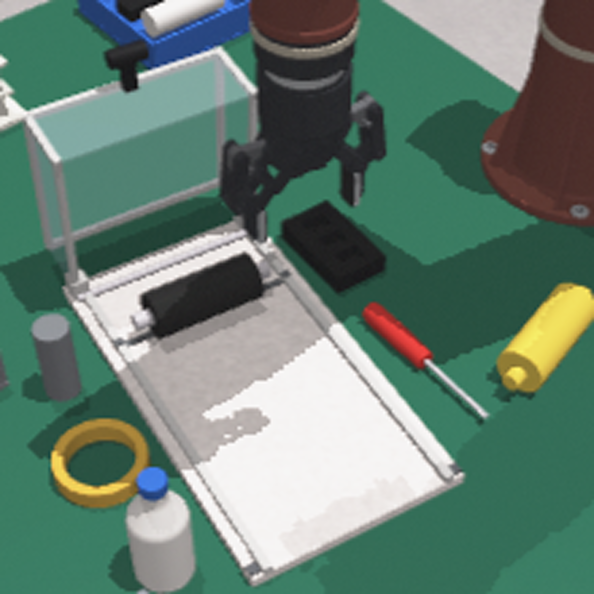

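View pics/w14.png

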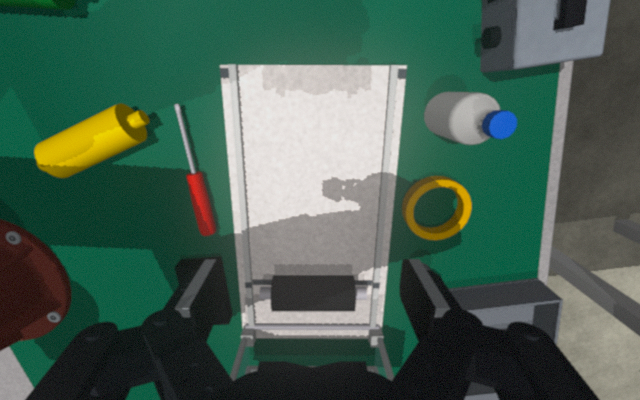

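The scene crop shows the roller lying over the line, with the ticks lined up with its stubs at (120,340) and (280,268). The hood stands open, the bystanders are in place, and the robot is clear. The scene camera gives y=-1.1, and it read about 0.9 mm low at the start as well, so it agrees with the wrist to within about 1 mm. Handing in.

```bash
python3 -c "
from plant import manip
print(manip.get_obs()['time_s'],manip.sign_off())"
```

```text
the job is handed in; nothing more can be done
26.1667 None
```

I handed the job in at 26.2 s: the hood is open and the roller lies at rest over the dark line.

- **Hood:** I pinched the grip and swung it in an arc to about 1.3 rad before letting go. The spring then carried it over, and it was still standing open in the last picture.
- **Roller:** I pushed the black roller along the lane with both open fingers at about 50 mm/s or less. I stopped twice to measure, and did the last 8 mm at about 10 mm/s.
- **Wrist camera check:** Two looks put the roller's axis at 0.1–0.2 mm and the line at 0.1–0.4 mm along the lane. The roller is parallel to the line to about 0.2° and centred across the lane to within about 1 mm.
- **Scene camera check:** It read the roller at -1.1 mm, about 1 mm lower than the wrist camera. It had read about 0.9 mm low on the roller before the push too, so I take this as calibration error.
- **Side camera:** It could not track the roller over the last stretch, because the open hood was in the way.
- **Everything else:** In the last pictures the bystanders are where they started, judged by eye, and the gripper is clear of everything. Contact forces read at the end of each move stayed under about 8 N.

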